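# Shut the draft shield and tare the balance

### The job

The black plate on the balance is about to be filled by weight. Push the sliding glass lid of the draft shield fully shut with the fingertips, and only then press down the wide blue tare key lightly, let it spring back and withdraw. Leave the other keys, the plate on the pan and the things standing beside the balance alone.

Things in the scene. Friction and masses are not known exactly. Their poses are not given: they have to be found in the camera images.
- balance: Cream laboratory balance, fixed to the bench, 310 mm deep (x), 210 mm wide (y). Origin on the bench under its middle; +x to its back, +y to its left as the user (robot) faces it, z up; yaw varies. In its frame: key panel from x = -155 mm (40 mm high) to x = -30 mm (62 mm high), sloping down 10 degrees towards the user; behind it a glass draft shield with 4 mm walls, x = -34 to 152 mm, y = -92 to 92 mm, from 65 mm to 178 mm high, open on top where the lid does not cover it.
- lid (a joint): Sliding glass lid in a grey frame on top of the shield: how far it is open, in m. 0 = fully shut at its stop, a rubber buffer that gives about 1 mm per 3 N; starts 0.055 to 0.10 open. Moves to the balance's +x to open, to its -x (towards the user) to shut; about 1.5 N of friction holds it where it is left. Its upper face is 182 mm above the bench and reaches 156 mm to +x from the catch's upright face.
- lid_catch (a point): Middle of the top edge of the upright back face (facing the balance's +x) of the black finger catch near the front edge of the lid, 198 mm above the bench; moves with the lid. The catch is 90 mm long (along the balance's y) and stands 16 mm above the lid; its front slopes down to the lid over about 22 mm, so it is not for gripping: put the fingertips behind the upright face and push. Axes as the balance's.
- tare_key (a joint): Wide blue tare key: how far it is pressed in, in m. 0 = released, 0.006 = fully down; it counts from 0.0025 (3 N). A spring of about 0.5 N at the start and 6.5 N fully down returns it; more than 20 N is too hard.
- tare_top (a point): Centre of the top face of the blue tare key, 44 mm (y) by 24 mm (x), standing 8 mm above the panel, about 57 mm above the bench; it is in the key row 106 mm towards the user from the balance's origin and 35 mm to its +y. Its z is the panel's normal (10 degrees towards the user from vertical) and it is pressed in along -z. The shield's front glass is 72 mm behind it.
- power_key (a joint): Round red power key, 16 mm across, 49 mm to the +y side of the tare key in the same row: how far pressed in, in m (0 released). To be left alone.
- units_key (a joint): Small white key, 18 mm square, 55 mm to the -y side of the tare key in the same row: how far pressed in, in m (0 released). To be left alone.
- print_key (a joint): Small white key, 18 mm square, 85 mm to the -y side of the tare key: how far pressed in, in m. To be left alone.
- menu_key (a joint): Small white key, 18 mm square, 115 mm to the -y side of the tare key: how far pressed in, in m. To be left alone.
- plate: Loose black 96-well plate, 128 x 85 x 14 mm, lying on the steel pan inside the draft shield; origin at the centre of its underside, 74 mm above the bench. To be left alone.
- spare_plate: Loose black 96-well plate, 128 x 85 x 14 mm, lying on the bench to the left (+y) of the balance; origin at the centre of its underside. To be left alone.
- bottle: Amber bottle with white cap, 66 mm across, 125 mm high, standing on the bench to one side of the balance; origin at the centre of its underside. To be left alone.
- tip_box: Closed pipette-tip box, grey below and teal above, 122 x 84 x 64 mm, standing on the bench to the other side; origin at the centre of its underside. To be left alone.

How it is judged:
By the outcome, as a careful person would: the job done as asked, in the order asked, and still so for the second after the job is handed in, with the robot touching nothing.
It also fails if it takes over 48 s, if anything falls off the work surface, if the arm or the gripper's body presses on something with over 40 N, if the wrist force passes 120 N, or if a joint passes its speed limit or range.

### The arm

A 6-joint arm with a two-finger parallel gripper is mounted at the origin on the work surface. World frame = base frame: x ahead of the robot, y to its left, z up, the work surface at z = 0. Lengths are in m, angles in rad, forces in N, time in s.
With the tool pointing down it reaches from about 0.275 to 1 m from the base axis. Payload 8.4 kg.
Tool frame: the origin (TCP) lies between the finger pads; the fingertips stand 25 mm ahead of it and the grasp point (between the pads) lies 6 mm ahead of it; z points along the fingers, y is the direction in which the jaws open and shut (so a half turn about z gives the same grasp; the last joint's range is limited). The gripper opens to 85 mm and grips with 20 to 120 N. Pads are 22 mm wide; open, the fingers measure 114 mm over their backs; the gripper's body (76 mm by 85 mm) begins 54 mm behind the grasp point. The pads swing forward as they close: fully open they stand 13 mm farther back than shut.
Start: joints at [1.21, 0.353, 1.633, -0, 1.155, -0.002], TCP at [0.219, 0.585, 0.256] pointing down, gripper open.
Joint ranges: [-2.63, 2.63], [-0.92, 2.1], [0.06, 2.66], [-1.3, 4.44], [0, 2.69], [-3.02, 3.02]. Speed limits (rad/s): [2.22, 2.22, 2.79, 3.14, 3.14, 3.14].

### API

Orientations are given as a rotation vector (axis times angle).
In Python, from workcell import robot gives the robot as it stands.
- The arm moves only by the tool send_rows, never from a script. Its argument "plan" is a list of rows, each an object of numbers: "grip": the finger opening in cm, from 0 to 8.54; "dx", "dy", "dz": the shift along the tool's x, y, z in cm; "yaw": the turn about the tool's z in degrees. In form: [{"grip": .., "dx": .., "dy": .., "dz": .., "yaw": ..}, ...]. A call has 1 to 20 rows; each row shifts and turns the commanded pose from where the row before left it, along the tool's axes as they then stand; what a row does not reach is not made up. A row lasts 1/8 s, in which the tool goes at most 62.5 mm and 10.7 degrees, less where a joint would pass 70% of its speed; a pose out of reach is approached as far as the arm can. A call is refused whole if a number of a shift passes 6.25 or a number of a turn 10.7, either way. A call with a gripper value outside its range is refused whole. The fingers move at their own pace and stop on an object; "squeeze" is the grip in N (left out, the last holds). Time passes only in rows, so rows that do not move let the fingers close. It gives the time, the measured TCP pose, the force and the opening at its end, in the units of the state.
- robot.get_obs(): the state, without advancing time (a new reading comes with each control period).
- robot.camera(name): name is "scene" or "top" or "wrist"; returns a dict with "pixels" (384x512x3 uint8, red, green, blue), "mtx" (3x3 intrinsics, pixels), "k1" (the pictures are not rectified: a ray, as slopes to the right and down, at radius r is drawn at 1 + k1 r^2 times it, then the intrinsics apply), "rvec" (rotation vector, rad) and "tvec" (3), from world to camera coordinates, as OpenCV has them. Camera axes: x right, y down, z forward; pixel columns grow to the right and rows downward; lengths in m; the calibration is good to about 2 mm. A picture is of the moment at which its call begins. There is no depth.
- robot.close_job(): hands the job in, once; it reports no verdict.
The state is a dict: "time": time; "qpos": joint angles; "joint_vel": joint speeds; "tau": joint torques, N m; "position": TCP position; "tool_rot": TCP orientation; "contact_force": force on the tool from outside, world axes, zero at the start; "wrist_torque": the same for the moment, N m; "width": opening from 0.0 (shut) to 1.0 (fully open).
Only numpy, scipy, OpenCV 4.12 (cv2) and the standard library are available. Lean on these libraries where they do the work, as an engineer would, in place of code of your own. Each camera call takes 0.05 s, during which the arm holds its last target. There are 200 camera calls.

## Working session

There is one attempt and no reset: what is moved stays moved. The work goes in short steps, Python scripts to look and compute and a tool call to move; the robot and the scene stay as the last step left them, time stands still between calls to the robot, and variables do not carry over. Pictures are saved under pics/ and viewed, about 8 in all and at most 12, crops included, and the job is handed in when it is done.

Besides the shell and the picture viewer there is one more tool, called after "Emit:" in YAML: its name, and indented under it one key for each argument. send_rows: Moves the arm, as the interface text tells. Its arguments: {"type":"object","properties":{"plan":{"type":"array"},"squeeze":{"type":"number"}},"required":["plan"]}

```bash
mkdir -p pics
cat > h.py <<'E'
import numpy as np, cv2
from workcell import robot
def cam(n):
    c=robot.camera(n); c['R']=cv2.Rodrigues(np.array(c['rvec'],float))[0]; c['t']=np.array(c['tvec'],float).ravel(); c['K']=np.array(c['mtx'],float); return c
def dist(c): return np.array([c['k1'],0,0,0,0],float)
def ray(c,uv):
    p=cv2.undistortPoints(np.array([[uv]],float),c['K'],dist(c)).ravel()
    d=c['R'].T@np.array([p[0],p[1],1]); return -c['R'].T@c['t'],d
def onz(c,uv,z):
    o,d=ray(c,uv); return o+d*(z-o[2])/d[2]
def proj(c,P):
    return cv2.projectPoints(np.array(P,float).reshape(-1,1,3),np.array(c['rvec'],float),c['t'],c['K'],dist(c))[0].reshape(-1,2)
def save(c,n): cv2.imwrite('pics/'+n,c['pixels'][...,::-1])
E
python3 - <<'E'
from h import *
for n in('scene','top'):
    c=cam(n); save(c,n+'0.png'); print(n,-c['R'].T@c['t'],c['R'][2],c['k1'])
    h=cv2.cvtColor(c['pixels'],cv2.COLOR_RGB2HSV)
    for nm,lo,hi in(('blue',(100,120,60),(125,255,255)),('red',(0,150,80),(8,255,255))):
        k,l,s,ce=cv2.connectedComponentsWithStats(cv2.inRange(h,lo,hi))
        for i in range(1,k):
            if s[i,4]>15: print(nm,s[i],ce[i].round(1),onz(c,ce[i],.057).round(4))
print(robot.get_obs())
E
```

```text
scene [1.14954391 0.24677218 1.04658594] [-0.51389563 -0.16503844 -0.84182753] -0.12245527127792781
blue [ 9 23 11 10 69] [14.1 27.1] [ 0.1777 -1.0355  0.057 ]
blue [   0  159   41   63 2017] [ 19.2 189.9] [ 0.7754 -0.5678  0.057 ]
top [0.3925322  0.04713028 1.08089768] [ 0.19097293  0.02823665 -0.98118909] -0.06343622873667638
blue [ 472   87   40   80 1592] [497.4 121.7] [ 0.7652 -0.5473  0.057 ]
blue [329 244  20  13 179] [338.6 249.8] [ 0.4562 -0.124   0.057 ]
red [316 252   6   6  26] [318.5 254.5] [ 0.4466 -0.0759  0.057 ]
{'time': 0.1, 'qpos': array([ 1.20955466e+00,  3.53600377e-01,  1.63404110e+00, -2.51433183e-05,
        1.15518768e+00, -2.43640553e-03]), 'joint_vel': array([-9.82239962e-04,  2.36014288e-05, -4.97345690e-03,  1.99472053e-03,
       -1.22338987e-03,  4.18944877e-04]), 'tau': array([ 1.40549564e-03, -6.06355548e+01, -3.42819214e+01, -8.99214774e-05,
        3.98934368e-03,  1.49771438e-05]), 'position': array([0.21936533, 0.58482971, 0.25563129]), 'tool_rot': array([-5.60539837e-01, -3.09097606e+00,  1.91669529e-03]), 'contact_force': array([0.85950732, 0.18097208, 0.23034408]), 'wrist_torque': array([-0.01062934, -0.03180652, -0.02997947]), 'width': 0.998092297374509}
```

View pics/scene0.png

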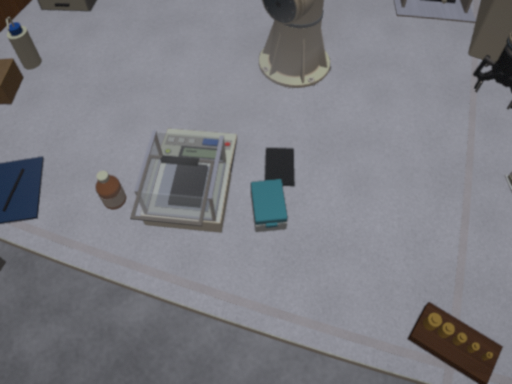

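View pics/top0.png

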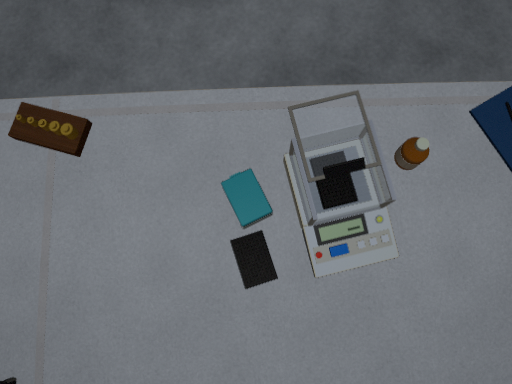

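The scene view shows the balance at about (187,177), with the catch near (180,161) and the blue key near (210,142). The top view shows the red key at (318,254), the blue key at (339,250) and the black catch near (345,168), partly in front of the plate. I'll enlarge both.

Run:
```python
from h import *
a=cam('top');b=cam('scene')
A=cv2.resize(a['pixels'][85:285,275:435],None,fx=3,fy=3,interpolation=cv2.INTER_CUBIC)
B=cv2.resize(b['pixels'][120:235,125:245],None,fx=5,fy=5,interpolation=cv2.INTER_CUBIC)[:600]
cv2.imwrite('pics/ta.png',A[...,::-1]);cv2.imwrite('pics/sb.png',B[...,::-1])
h=cv2.cvtColor(b['pixels'],cv2.COLOR_RGB2HSV)
print(h[142,205:232].tolist())
```

```text
[[111, 102, 127], [111, 108, 127], [111, 108, 128], [111, 108, 128], [111, 108, 128], [110, 111, 129], [111, 112, 128], [111, 111, 129], [110, 112, 128], [111, 113, 129], [110, 116, 128], [110, 111, 126], [112, 85, 123], [113, 43, 130], [114, 29, 143], [116, 24, 147], [115, 24, 141], [117, 19, 123], [160, 8, 102], [2, 31, 115], [1, 59, 134], [0, 81, 145], [1, 92, 147], [1, 81, 145], [0, 56, 141], [2, 26, 137], [25, 11, 141]]
```

View pics/ta.png

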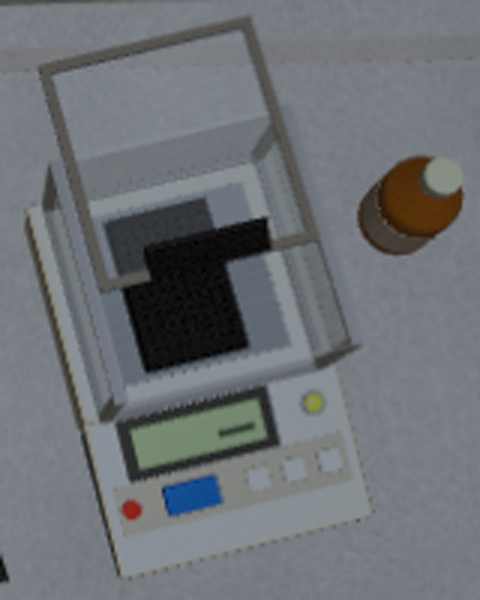

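View pics/sb.png

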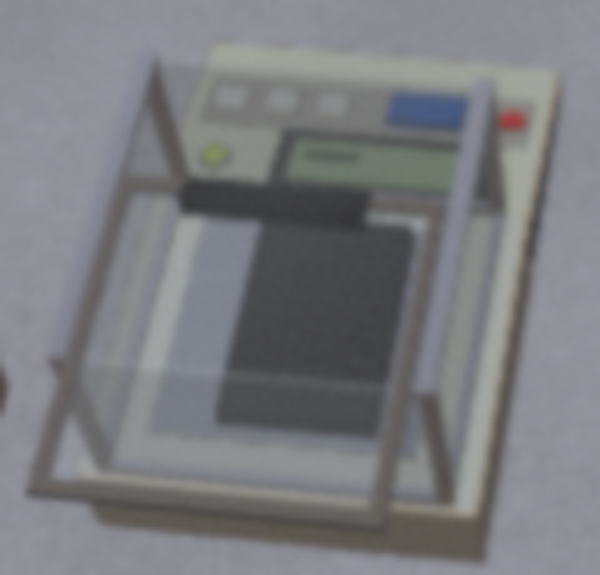

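The enlarged views show the catch's back top edge at about (147,248)–(266,217) in the top crop and (183,182)–(366,192) in the scene crop. The rear lid corners are at (40,67) and (248,18) in the top crop, and the keys are clear.

Run:
```python
from h import *
a=cam('top');b=cam('scene')
T=lambda u,v:((u+.5)/3-.5+275,(v+.5)/3-.5+85)
S=lambda u,v:((u+.5)/5-.5+125,(v+.5)/5-.5+120)
K={n:onz(a,T(*p),.055) for n,p in dict(red=(131,510),blue=(192,496),u=(259,478),p=(294,469),m=(330,460)).items()}
for n,k in K.items(): print(n,k.round(4))
P=np.array([K[n][:2] for n in K]); s=np.array([49,0,-55,-85,-115])/1000
fx=np.polyfit(s,P,1); print(fx, 'yaw',np.degrees(np.arctan2(-fx[0,0],fx[0,1])))
k1,k2=onz(a,T(147,248),.198),onz(a,T(266,217),.198)
g1,g2=onz(b,S(366,192),.198),onz(b,S(183,182),.198)
for x,y in((k1,k2),(g1,g2)):
    d=x-y; print('catch',x.round(4),y.round(4),(x+y)/2,np.linalg.norm(d),np.degrees(np.arctan2(-d[0],d[1])))
x,y=onz(a,T(40,67),.182),onz(a,T(248,18),.182);d=x-y
print('lidback',x.round(4),y.round(4),(x+y)/2,np.linalg.norm(d),np.degrees(np.arctan2(-d[0],d[1])))
x,y=onz(b,S(382,524),.182),onz(b,S(28,494),.182);d=x-y
print('lidback scene',x.round(4),y.round(4),(x+y)/2,np.linalg.norm(d),np.degrees(np.arctan2(-d[0],d[1])))
for p in (S(427,107),S(513,121)): print(onz(b,p,.057))
```

```text
red [ 0.4463 -0.0757  0.055 ]
blue [ 0.456  -0.1244  0.055 ]
u [ 0.4686 -0.1784  0.055 ]
p [ 0.4749 -0.2067  0.055 ]
m [ 0.4812 -0.2358  0.055 ]
[[-0.21471057  0.97543276]
 [ 0.45653776 -0.12401391]] yaw 12.413881802768433
catch [ 0.6221 -0.0794  0.198 ] [ 0.6422 -0.165   0.198 ] [ 0.63214761 -0.12221068  0.198     ] 0.08796211166179932 13.223344276980987
catch [ 0.6112 -0.082   0.198 ] [ 0.6333 -0.1683  0.198 ] [ 0.622269   -0.12516616  0.198     ] 0.08902905704516076 14.376838813433656
lidback [ 0.7674 -0.0105  0.182 ] [ 0.8014 -0.1674  0.182 ] [ 0.78442946 -0.08895758  0.182     ] 0.160619678411623 12.221835159123488
lidback scene [ 0.7662 -0.0121  0.182 ] [ 0.8033 -0.1692  0.182 ] [ 0.78471843 -0.09064503  0.182     ] 0.1614171291609376 13.2773552413542
[ 0.45542502 -0.12663836  0.057     ]
[ 0.44949298 -0.07640052  0.057     ]
```

Emit:
send_rows:
  plan:
    - {"grip": 0,"dx": -1.5,"dy": -1.1,"dz": -1}
    - {"grip": 0,"dx": -3,"dy": -2.2,"dz": -1}
    - {"grip": 0,"dx": -3.9,"dy": -2.9,"dz": -1}
    - {"grip": 0,"dx": -3.9,"dy": -2.9,"dz": -1}
    - {"grip": 0,"dx": -3.9,"dy": -2.9}
    - {"grip": 0,"dx": -3.9,"dy": -2.9}
    - {"grip": 0,"dx": -3.9,"dy": -2.9}
    - {"grip": 0,"dx": -3.9,"dy": -2.9}
    - {"grip": 0,"dx": -3.9,"dy": -2.9}
    - {"grip": 0,"dx": -3.9,"dy": -2.9}
    - {"grip": 0,"dx": -3.9,"dy": -2.9}
    - {"grip": 0,"dx": -3.9,"dy": -2.9}
    - {"grip": 0,"dx": -3.9,"dy": -2.9}
    - {"grip": 0,"dx": -3.9,"dy": -2.9}
    - {"grip": 0,"dx": -3.9,"dy": -2.9}
    - {"grip": 0,"dx": -3.9,"dy": -2.9}
    - {"grip": 0,"dx": -3.9,"dy": -2.9}
    - {"grip": 0,"dx": -3.9,"dy": -2.9}
    - {"grip": 0,"dx": -2.5,"dy": -1.8}
    - {"grip": 0,"dx": -1.3,"dy": -0.9}

```text
$.plan[0]: bad value
```

Emit:
send_rows:
  plan:
    - {"yaw": -7.3}
    - {"yaw": -8}
    - {"yaw": -8}
    - {"yaw": -7}
    - {"yaw": -3}
    - {}

```text
$.plan[0]: bad value
```

Run:
```python
from h import *
o=robot.get_obs();print(o['time'],o['position'],o['width'],o['contact_force'],o['qpos']);R=cv2.Rodrigues(o['tool_rot'])[0];print(R)
c=cam('wrist');print(-c['R'].T@c['t'],c['R'][2])
cv2.imwrite('pics/w1.png',c['pixels'][...,::-1])
```

```text
0.3 [0.21941351 0.58507138 0.25601473] 1.001096255191253 [ 0.12612634 -0.56753698 -0.25713945] [ 1.20959751e+00  3.53270285e-01  1.63362715e+00  2.15250866e-05
  1.15520616e+00 -2.39463257e-03]
[[-9.36314353e-01  3.51162914e-01 -1.98985760e-04]
 [ 3.51162970e-01  9.36314235e-01 -4.71010321e-04]
 [ 2.09118429e-05 -5.10890154e-04 -9.99999869e-01]]
[0.15213901 0.61103565 0.37286958] [ 0.2659616  -0.09842903 -0.95894533]
```

View pics/w1.png

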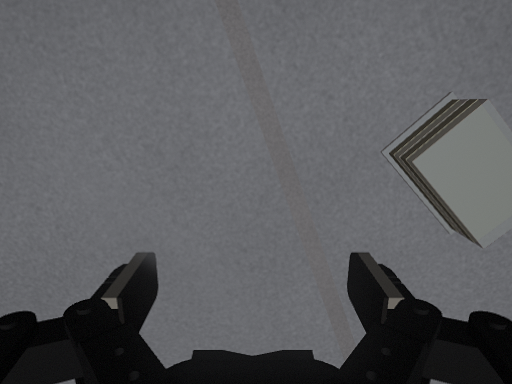

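The call was refused because every row needs all five keys, so nothing moved. The wrist picture shows only bench and the open fingers.

Emit:
send_rows:
  plan:
    - {"grip": 0,"dx": -1.5,"dy": -1.1,"dz": -1,"yaw": 0}
    - {"grip": 0,"dx": -3,"dy": -2.2,"dz": -1,"yaw": 0}
    - {"grip": 0,"dx": -3.9,"dy": -2.9,"dz": -1,"yaw": 0}
    - {"grip": 0,"dx": -3.9,"dy": -2.9,"dz": -1,"yaw": 0}
    - {"grip": 0,"dx": -3.9,"dy": -2.9,"dz": 0,"yaw": 0}
    - {"grip": 0,"dx": -3.9,"dy": -2.9,"dz": 0,"yaw": 0}
    - {"grip": 0,"dx": -3.9,"dy": -2.9,"dz": 0,"yaw": 0}
    - {"grip": 0,"dx": -3.9,"dy": -2.9,"dz": 0,"yaw": 0}
    - {"grip": 0,"dx": -3.9,"dy": -2.9,"dz": 0,"yaw": 0}
    - {"grip": 0,"dx": -3.9,"dy": -2.9,"dz": 0,"yaw": 0}
    - {"grip": 0,"dx": -3.9,"dy": -2.9,"dz": 0,"yaw": 0}
    - {"grip": 0,"dx": -3.9,"dy": -2.9,"dz": 0,"yaw": 0}
    - {"grip": 0,"dx": -3.9,"dy": -2.9,"dz": 0,"yaw": 0}
    - {"grip": 0,"dx": -3.9,"dy": -2.9,"dz": 0,"yaw": 0}
    - {"grip": 0,"dx": -3.9,"dy": -2.9,"dz": 0,"yaw": 0}
    - {"grip": 0,"dx": -3.9,"dy": -2.9,"dz": 0,"yaw": 0}
    - {"grip": 0,"dx": -3.9,"dy": -2.9,"dz": 0,"yaw": 0}
    - {"grip": 0,"dx": -3,"dy": -2.2,"dz": 0,"yaw": 0}
    - {"grip": 0,"dx": -1.3,"dy": -0.9,"dz": 0,"yaw": 0}

```text
time: 2.72
position: [0.6745, -0.1209, 0.2967]
tool_rot: [0.564, 3.09, -0.001]
contact_force: [-0.3, 0.3, 0.1]
width: 0.003
```

Emit:
send_rows:
  plan:
    - {"grip": 0,"dx": 0,"dy": 0,"dz": 0,"yaw": -7.3}
    - {"grip": 0,"dx": 0,"dy": 0,"dz": 0,"yaw": -8}
    - {"grip": 0,"dx": 0,"dy": 0,"dz": 0,"yaw": -8}
    - {"grip": 0,"dx": 0,"dy": 0,"dz": 0,"yaw": -7}
    - {"grip": 0,"dx": 0,"dy": 0,"dz": 0,"yaw": -3}
    - {"grip": 0,"dx": 0,"dy": 0,"dz": 0,"yaw": 0}

```text
time: 3.48
position: [0.6738, -0.118, 0.2968]
tool_rot: [-0.349, 3.122, 0.0]
contact_force: [0.4, 0.3, 0.1]
width: 0.003
```

Run:
```python
from h import *
o=robot.get_obs();print(o['time'],o['position'],o['width'],o['contact_force'],o['qpos']);R=cv2.Rodrigues(o['tool_rot'])[0];print(R)
c=cam('wrist');print(-c['R'].T@c['t'],c['R'][2])
cv2.imwrite('pics/w2.png',c['pixels'][...,::-1])
```

```text
3.475 [ 0.67384353 -0.11804496  0.29681359] 0.002579433107975577 [0.40306109 0.31377741 0.12011793] [-1.75663672e-01  4.13342118e-01  1.45258007e+00  1.10730698e-04
  1.27567217e+00 -1.96882053e+00]
[[-9.75386695e-01 -2.20501235e-01  1.68376637e-05]
 [-2.20501232e-01  9.75386690e-01  1.04610671e-04]
 [-3.94900151e-05  9.83231307e-05 -9.99999994e-01]]
[ 0.60372949 -0.13322658  0.41361917] [ 0.27700434  0.06362244 -0.95876002]
```

View pics/w2.png

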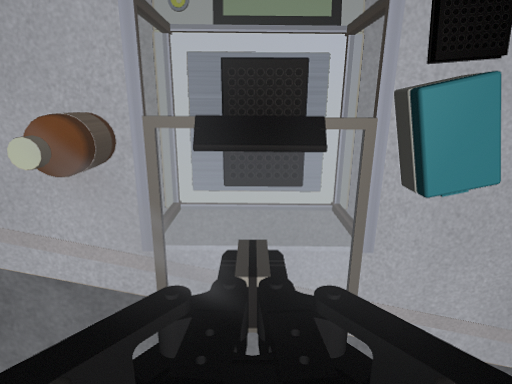

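The wrist view shows the catch spanning (193,117)–(327,151), square to the tool. The closed fingers are at (253,260), behind it.

Run:
```python
from h import *
c=cam('wrist');o=robot.get_obs();R=cv2.Rodrigues(o['tool_rot'])[0]
g=cv2.cvtColor(c['pixels'],cv2.COLOR_RGB2GRAY);print(g[108:160,215].tolist())
for uv in((193,151),(327,151),(260,151),(260,146)):
    p=onz(c,uv,.198);print(uv,p.round(4),'tool',(R.T@(p-o['position'])).round(4))
for x in (0.011,-.011): print(proj(c,o['position']+R@np.array([x,0,.025])))
```

```text
[123, 120, 120, 122, 123, 121, 106, 66, 30, 32, 34, 33, 34, 32, 34, 34, 33, 31, 32, 35, 34, 33, 33, 36, 33, 33, 35, 35, 35, 33, 35, 34, 34, 35, 38, 34, 36, 43, 44, 43, 38, 36, 43, 112, 141, 138, 138, 139, 140, 141, 139, 139]
(193, 151) [ 0.643  -0.1647  0.198 ] tool [ 0.0405 -0.0385  0.0986]
(327, 151) [ 0.6233 -0.0775  0.198 ] tool [0.0406 0.0508 0.0986]
(260, 151) [ 0.6331 -0.1211  0.198 ] tool [0.0406 0.0061 0.0986]
(260, 146) [ 0.6299 -0.1219  0.198 ] tool [0.0439 0.0061 0.0986]
[[250.29056587 235.83708535]]
[[250.31432746 277.09607579]]
```

Emit:
send_rows:
  plan:
    - {"grip": 0,"dx": 0,"dy": 0.3,"dz": 1.2,"yaw": 0}
    - {"grip": 0,"dx": 0,"dy": 0.3,"dz": 1.5,"yaw": 0}
    - {"grip": 0,"dx": 0,"dy": 0,"dz": 1.5,"yaw": 0}
    - {"grip": 0,"dx": 0,"dy": 0,"dz": 1.5,"yaw": 0}
    - {"grip": 0,"dx": 0,"dy": 0,"dz": 1,"yaw": 0}
    - {"grip": 0,"dx": 0,"dy": 0,"dz": 0.8,"yaw": 0}
    - {"grip": 0,"dx": 0,"dy": 0,"dz": 0.6,"yaw": 0}
    - {"grip": 0,"dx": 0,"dy": 0,"dz": 0,"yaw": 0}
    - {"grip": 0,"dx": 0,"dy": 0,"dz": 0,"yaw": 0}

```text
time: 4.7
position: [0.6733, -0.1126, 0.2157]
tool_rot: [-0.348, 3.121, -0.0]
contact_force: [1.4, 0.3, 0.3]
width: -0.004
```

Emit:
send_rows:
  plan:
    - {"grip": 0,"dx": 0.6,"dy": 0,"dz": 0,"yaw": 0}
    - {"grip": 0,"dx": 0.7,"dy": 0,"dz": 0,"yaw": 0}
    - {"grip": 0,"dx": 0.6,"dy": 0,"dz": 0,"yaw": 0}
    - {"grip": 0,"dx": 0.4,"dy": 0,"dz": 0,"yaw": 0}
    - {"grip": 0,"dx": 0.3,"dy": 0,"dz": 0,"yaw": 0}
    - {"grip": 0,"dx": 0.3,"dy": 0,"dz": 0,"yaw": 0}
    - {"grip": 0,"dx": 0.3,"dy": 0,"dz": 0,"yaw": 0}
    - {"grip": 0,"dx": 0.4,"dy": 0,"dz": 0,"yaw": 0}
    - {"grip": 0,"dx": 0.4,"dy": 0,"dz": 0,"yaw": 0}
    - {"grip": 0,"dx": 0.4,"dy": 0,"dz": 0,"yaw": 0}

```text
time: 5.95
position: [0.63, -0.1222, 0.2153]
tool_rot: [-0.349, 3.122, 0.0]
contact_force: [2.3, 1.7, -0.0]
width: 0.002
```

Emit:
send_rows:
  plan:
    - {"grip": 0,"dx": 0.4,"dy": 0,"dz": 0,"yaw": 0}
    - {"grip": 0,"dx": 0.4,"dy": 0,"dz": 0,"yaw": 0}
    - {"grip": 0,"dx": 0.4,"dy": 0,"dz": 0,"yaw": 0}
    - {"grip": 0,"dx": 0.4,"dy": 0,"dz": 0,"yaw": 0}
    - {"grip": 0,"dx": 0.4,"dy": 0,"dz": 0,"yaw": 0}
    - {"grip": 0,"dx": 0.4,"dy": 0,"dz": 0,"yaw": 0}
    - {"grip": 0,"dx": 0.4,"dy": 0,"dz": 0,"yaw": 0}
    - {"grip": 0,"dx": 0.4,"dy": 0,"dz": 0,"yaw": 0}
    - {"grip": 0,"dx": 0.4,"dy": 0,"dz": 0,"yaw": 0}
    - {"grip": 0,"dx": 0.4,"dy": 0,"dz": 0,"yaw": 0}
    - {"grip": 0,"dx": 0.2,"dy": 0,"dz": 0,"yaw": 0}
    - {"grip": 0,"dx": 0,"dy": 0,"dz": 0,"yaw": 0}

```text
time: 7.45
position: [0.5888, -0.1317, 0.2152]
tool_rot: [0.349, -3.122, 0.0]
contact_force: [0.8, -0.8, -0.3]
width: 0.003
```

Emit:
send_rows:
  plan:
    - {"grip": 0,"dx": 0.2,"dy": 0,"dz": 0,"yaw": 0}
    - {"grip": 0,"dx": 0.2,"dy": 0,"dz": 0,"yaw": 0}
    - {"grip": 0,"dx": 0.2,"dy": 0,"dz": 0,"yaw": 0}

```text
time: 7.82
position: [0.5833, -0.1329, 0.2153]
tool_rot: [-0.349, 3.122, -0.0]
contact_force: [0.8, 0.8, 0.2]
width: -0.001
```

Emit:
send_rows:
  plan:
    - {"grip": 0,"dx": 0.2,"dy": 0,"dz": 0,"yaw": 0}
    - {"grip": 0,"dx": 0.1,"dy": 0,"dz": 0,"yaw": 0}
    - {"grip": 0,"dx": 0.0,"dy": 0,"dz": 0,"yaw": 0}

```text
time: 8.2
position: [0.5802, -0.1335, 0.2153]
tool_rot: [0.349, -3.122, 0.0]
contact_force: [-0.2, -1.0, 0.3]
width: 0.003
```

Emit:
send_rows:
  plan:
    - {"grip": 0,"dx": 0.15,"dy": 0,"dz": 0,"yaw": 0}
    - {"grip": 0,"dx": 0.15,"dy": 0,"dz": 0,"yaw": 0}
    - {"grip": 0,"dx": 0,"dy": 0,"dz": 0,"yaw": 0}

```text
time: 8.57
position: [0.5773, -0.1342, 0.2153]
tool_rot: [0.348, -3.122, -0.0]
contact_force: [1.2, 0.3, -0.7]
width: 0.002
```

Emit:
send_rows:
  plan:
    - {"grip": 0,"dx": 0.1,"dy": 0,"dz": 0,"yaw": 0}
    - {"grip": 0,"dx": 0.1,"dy": 0,"dz": 0,"yaw": 0}
    - {"grip": 0,"dx": 0,"dy": 0,"dz": 0,"yaw": 0}

```text
time: 8.95
position: [0.5754, -0.1346, 0.2153]
tool_rot: [0.349, -3.122, -0.0]
contact_force: [1.5, 0.0, -0.4]
width: -0.002
```

Emit:
send_rows:
  plan:
    - {"grip": 0,"dx": 0.1,"dy": 0,"dz": 0,"yaw": 0}
    - {"grip": 0,"dx": 0.1,"dy": 0,"dz": 0,"yaw": 0}
    - {"grip": 0,"dx": 0,"dy": 0,"dz": 0,"yaw": 0}

```text
time: 9.32
position: [0.5734, -0.135, 0.2153]
tool_rot: [0.349, -3.122, -0.0]
contact_force: [1.1, 0.7, -0.1]
width: -0.0
```

Run:
```python
from h import *
c=cam('wrist');o=robot.get_obs()
cv2.imwrite('pics/w3.png',c['pixels'][...,::-1])
```

```text
(no output)
```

View pics/w3.png

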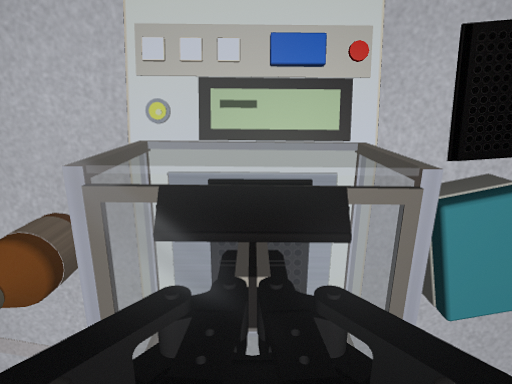

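The fingers are on the catch (lower edge at row 240). The lid front edge is at row about 186, and the shield's front top edge is at row about 143. I'll measure the remaining gap.

Run:
```python
from h import *
c=cam('wrist');o=robot.get_obs();R=cv2.Rodrigues(o['tool_rot'])[0]
for uv,z in(((255,240),.198),((130,186),.182),((385,186),.182),((255,143),.178),((255,150),.178),((298,48),.057),((358,50),.057)):
    p=onz(c,uv,z);print(uv,p.round(4),'tool',(R.T@(p-o['position'])).round(4))
g=cv2.cvtColor(c['pixels'],cv2.COLOR_RGB2GRAY)
print(g[135:210,130].tolist());print(g[135:190,255].tolist())
```

```text
(255, 240) [ 0.561  -0.1357  0.198 ] tool [0.0123 0.0021 0.0173]
(130, 186) [ 0.5538 -0.1986  0.182 ] tool [ 0.0332 -0.0577  0.0333]
(385, 186) [ 0.5268 -0.0795  0.182 ] tool [0.0333 0.0644 0.0333]
(255, 143) [ 0.5211 -0.1447  0.178 ] tool [0.0532 0.0021 0.0373]
(255, 150) [ 0.5243 -0.1439  0.178 ] tool [0.0499 0.0021 0.0373]
(298, 48) [ 0.456  -0.1241  0.057 ] tool [0.1121 0.0365 0.1583]
(358, 50) [ 0.4471 -0.0781  0.057 ] tool [0.1106 0.0833 0.1583]
[184, 184, 185, 184, 184, 184, 185, 182, 142, 95, 90, 91, 88, 86, 86, 85, 85, 85, 86, 85, 85, 83, 83, 82, 108, 129, 132, 131, 131, 130, 141, 154, 154, 154, 154, 154, 153, 152, 143, 130, 126, 126, 134, 140, 142, 141, 140, 140, 115, 71, 53, 92, 113, 112, 112, 112, 112, 113, 113, 115, 114, 114, 115, 115, 114, 115, 113, 130, 144, 144, 143, 142, 142, 141, 143]
[74, 75, 74, 74, 70, 150, 143, 113, 137, 136, 136, 135, 136, 134, 142, 155, 161, 160, 160, 160, 161, 159, 161, 160, 159, 160, 160, 161, 160, 158, 158, 172, 187, 189, 189, 190, 179, 157, 149, 143, 138, 135, 134, 120, 77, 30, 38, 37, 31, 38, 41, 39, 35, 37, 37]
```

About 17–20 mm are left before the lid is flush, so I'll keep pushing.

Emit:
send_rows:
  plan:
    - {"grip": 0,"dx": 0.2,"dy": 0,"dz": 0,"yaw": 0}
    - {"grip": 0,"dx": 0.3,"dy": 0,"dz": 0,"yaw": 0}
    - {"grip": 0,"dx": 0.3,"dy": 0,"dz": 0,"yaw": 0}
    - {"grip": 0,"dx": 0.2,"dy": 0,"dz": 0,"yaw": 0}
    - {"grip": 0,"dx": 0.1,"dy": 0,"dz": 0,"yaw": 0}
    - {"grip": 0,"dx": 0.1,"dy": 0,"dz": 0,"yaw": 0}

```text
time: 10.18
position: [0.5662, -0.1367, 0.2157]
tool_rot: [-0.346, 3.112, 0.0]
contact_force: [22.9, 8.1, -14.0]
width: -0.002
```

Emit:
send_rows:
  plan:
    - {"grip": 0,"dx": 0.1,"dy": 0,"dz": 0,"yaw": 0}
    - {"grip": 0,"dx": 0.1,"dy": 0,"dz": 0,"yaw": 0}
    - {"grip": 0,"dx": 0,"dy": 0,"dz": 0,"yaw": 0}

```text
time: 10.55
position: [0.566, -0.1368, 0.2159]
tool_rot: [-0.346, 3.109, 0.0]
contact_force: [28.0, 9.0, -17.1]
width: 0.0
```

Emit:
send_rows:
  plan:
    - {"grip": 0,"dx": 0.1,"dy": 0,"dz": 0,"yaw": 0}
    - {"grip": 0,"dx": 0.1,"dy": 0,"dz": 0,"yaw": 0}
    - {"grip": 0,"dx": 0,"dy": 0,"dz": 0,"yaw": 0}

```text
time: 10.92
position: [0.5658, -0.1368, 0.216]
tool_rot: [-0.345, 3.105, 0.0]
contact_force: [34.8, 11.8, -23.0]
width: 0.001
```

The fingers have hit firm resistance of about 36 N. I'll ease off and look.

Emit:
send_rows:
  plan:
    - {"grip": 0,"dx": -0.2,"dy": 0,"dz": 0,"yaw": 0}
    - {"grip": 0,"dx": -0.2,"dy": 0,"dz": 0,"yaw": 0}
    - {"grip": 0,"dx": -0.2,"dy": 0,"dz": 0,"yaw": 0}
    - {"grip": 0,"dx": 0,"dy": 0,"dz": 0,"yaw": 0}

```text
time: 11.42
position: [0.5665, -0.1366, 0.2156]
tool_rot: [-0.348, 3.116, 0.0]
contact_force: [12.6, 4.7, -7.6]
width: 0.002
```

Run:
```python
from h import *
c=cam('wrist');o=robot.get_obs();print(o['position'],o['contact_force'],o['wrist_torque'])
d=cam('top')
w=cv2.resize(c['pixels'][:300,60:460],(600,450));t=cv2.resize(d['pixels'][100:275,290:400],None,fx=2.5,fy=2.57)[:450]
t=cv2.copyMakeBorder(t,0,450-t.shape[0],0,0,cv2.BORDER_CONSTANT)[:, :200] if t.shape[1]<200 else cv2.resize(t,(200,450)) if 0 else cv2.copyMakeBorder(t,0,450-t.shape[0],0,0,cv2.BORDER_CONSTANT)
w=cv2.resize(c['pixels'][:300,60:460],(520,390));w=cv2.copyMakeBorder(w,0,60,0,0,cv2.BORDER_CONSTANT)
cv2.imwrite('pics/w4.png',np.hstack([w,t])[...,::-1])
R=cv2.Rodrigues(o['tool_rot'])[0]
g=cv2.cvtColor(c['pixels'],cv2.COLOR_RGB2GRAY);print(g[135:215,130].tolist());save(c,'w4full.png')
```

```text
[ 0.56650929 -0.13659234  0.21555917] [12.50657768  4.769224   -7.04679847] [ 0.79730783 -2.30335448 -0.03222385]
[176, 176, 176, 175, 176, 175, 175, 175, 174, 173, 174, 174, 172, 174, 172, 165, 142, 115, 97, 88, 88, 90, 85, 83, 82, 83, 83, 83, 83, 83, 84, 83, 83, 87, 107, 117, 115, 114, 112, 118, 124, 124, 122, 125, 140, 144, 139, 139, 132, 98, 63, 83, 105, 110, 109, 110, 111, 110, 111, 111, 113, 111, 112, 112, 113, 114, 113, 122, 136, 138, 137, 139, 140, 142, 142, 140, 141, 141, 140, 141]
```

View pics/w4.png

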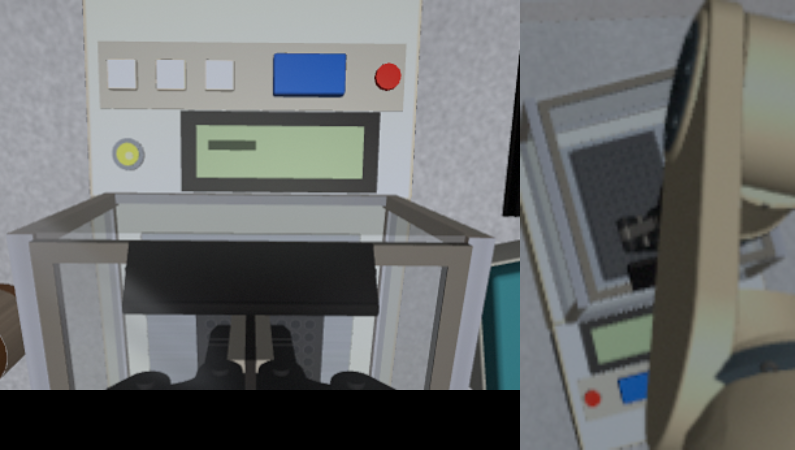

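The lid front edge (crop row 242) now lines up with the shield's front top edge (row 236), so the lid is at its stop. I'll withdraw slowly backwards, then up.

Emit:
send_rows:
  plan:
    - {"grip": 0,"dx": -0.1,"dy": 0,"dz": 0,"yaw": 0}
    - {"grip": 0,"dx": -0.1,"dy": 0,"dz": 0,"yaw": 0}
    - {"grip": 0,"dx": -0.1,"dy": 0,"dz": 0,"yaw": 0}
    - {"grip": 0,"dx": -0.1,"dy": 0,"dz": 0,"yaw": 0}
    - {"grip": 0,"dx": -0.1,"dy": 0,"dz": 0,"yaw": 0}
    - {"grip": 0,"dx": -0.2,"dy": 0,"dz": 0,"yaw": 0}
    - {"grip": 0,"dx": -0.4,"dy": 0,"dz": 0,"yaw": 0}
    - {"grip": 0,"dx": -0.5,"dy": 0,"dz": 0,"yaw": 0}
    - {"grip": 0,"dx": -0.4,"dy": 0,"dz": 0,"yaw": 0}
    - {"grip": 0,"dx": 0,"dy": 0,"dz": -0.8,"yaw": 0}
    - {"grip": 0,"dx": 0,"dy": 0,"dz": -1.5,"yaw": 0}
    - {"grip": 0,"dx": 0,"dy": 0,"dz": -1.5,"yaw": 0}
    - {"grip": 0,"dx": 0,"dy": 0,"dz": -1.5,"yaw": 0}
    - {"grip": 0,"dx": 0,"dy": 0,"dz": -1.5,"yaw": 0}
    - {"grip": 0,"dx": 0,"dy": 0,"dz": -0.8,"yaw": 0}
    - {"grip": 0,"dx": 0,"dy": 0,"dz": 0,"yaw": 0}

```text
time: 13.52
position: [0.5836, -0.1328, 0.2919]
tool_rot: [-0.349, 3.121, -0.001]
contact_force: [0.4, 0.5, 0.0]
width: -0.002
```

Run:
```python
from h import *
c=cam('wrist');o=robot.get_obs();print(o['time'],o['position'],o['contact_force'])
R=cv2.Rodrigues(o['tool_rot'])[0];print(R)
save(c,'w5.png')
h=cv2.cvtColor(c['pixels'],cv2.COLOR_RGB2HSV)
for nm,lo,hi in(('blue',(100,120,60),(125,255,255)),('red',(0,150,80),(8,255,255))):
    k,l,s,ce=cv2.connectedComponentsWithStats(cv2.inRange(h,lo,hi))
    for i in range(1,k):
        if s[i,4]>80:
            p=onz(c,ce[i],.057);print(nm,s[i],p.round(4),(R.T@(p-o['position'])).round(4))
```

```text
13.575 [ 0.58327036 -0.13277692  0.29129566] [ 1.38021227 -0.32249466 -0.66762133]
[[-9.75376397e-01 -2.20546774e-01  6.97187452e-05]
 [-2.20546774e-01  9.75376399e-01  1.56075550e-05]
 [-7.14442146e-05 -1.53003617e-07 -9.99999997e-01]]
blue [ 267   37   44   25 1078] [ 0.4563 -0.1242  0.057 ] [0.122  0.0363 0.2343]
red [329  43  15  16 188] [ 0.4471 -0.0771  0.057 ] [0.1205 0.0843 0.2343]
```

View pics/w5.png

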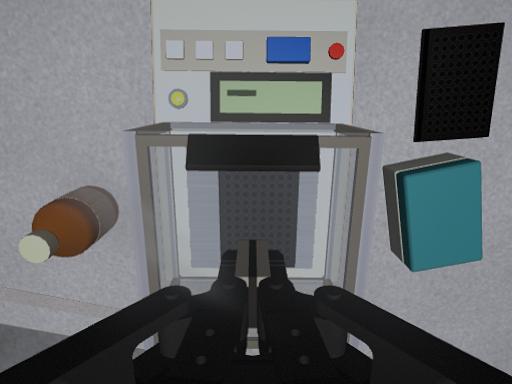

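The lid stays flush with the shield's front edge (rows 130–137) after release, and the blue key is at (289,49). I'll move over the key and descend.

Emit:
send_rows:
  plan:
    - {"grip": 0,"dx": 1.0,"dy": 0.3,"dz": 0,"yaw": 0}
    - {"grip": 0,"dx": 2.0,"dy": 0.6,"dz": 0,"yaw": 0}
    - {"grip": 0,"dx": 2.5,"dy": 0.75,"dz": 0,"yaw": 0}
    - {"grip": 0,"dx": 2.5,"dy": 0.75,"dz": 0,"yaw": 0}
    - {"grip": 0,"dx": 2.0,"dy": 0.6,"dz": 0,"yaw": 0}
    - {"grip": 0,"dx": 1.5,"dy": 0.4,"dz": 0,"yaw": 0}
    - {"grip": 0,"dx": 0.8,"dy": 0.2,"dz": 0,"yaw": 0}
    - {"grip": 0,"dx": 0,"dy": 0,"dz": 1.5,"yaw": 0}
    - {"grip": 0,"dx": 0,"dy": 0,"dz": 2.5,"yaw": 0}
    - {"grip": 0,"dx": 0,"dy": 0,"dz": 2.5,"yaw": 0}
    - {"grip": 0,"dx": 0,"dy": 0,"dz": 2.5,"yaw": 0}
    - {"grip": 0,"dx": 0,"dy": 0,"dz": 2.5,"yaw": 0}
    - {"grip": 0,"dx": 0,"dy": 0,"dz": 2.5,"yaw": 0}
    - {"grip": 0,"dx": 0,"dy": 0,"dz": 2,"yaw": 0}
    - {"grip": 0,"dx": 0,"dy": 0,"dz": 1,"yaw": 0}
    - {"grip": 0,"dx": 0,"dy": 0,"dz": 0,"yaw": 0}
    - {"grip": 0,"dx": 0,"dy": 0,"dz": 0,"yaw": 0}

```text
time: 15.7
position: [0.4559, -0.1249, 0.1217]
tool_rot: [-0.349, 3.121, -0.0]
contact_force: [-0.0, 0.6, 0.2]
width: 0.0
```

Run:
```python
from h import *
c=cam('wrist');o=robot.get_obs();print(o['time'],o['position'],o['contact_force'])
R=cv2.Rodrigues(o['tool_rot'])[0]
save(c,'w6.png')
h=cv2.cvtColor(c['pixels'],cv2.COLOR_RGB2HSV)
k,l,s,ce=cv2.connectedComponentsWithStats(cv2.inRange(h,(100,120,60),(125,255,255)))
for i in range(1,k):
    if s[i,4]>80: print(s[i])
print((R.T@(np.array([.4563,-.1242,.057])-o['position'])).round(4))
print(proj(c,[o['position']+R@np.array([x,y,.025]) for x in(-.011,.011) for y in (-.012,.012)]))
```

```text
15.75 [ 0.45599324 -0.12495116  0.12189064] [ 0.71875555 -0.7213497  -0.93976569]
[ 217  206   72   39 2613]
[-0.0004  0.0007  0.0649]
[[226.01903352 277.37257645]
 [274.72204924 277.38976661]
 [225.00675553 236.0354088 ]
 [275.673374   236.06114868]]
```

View pics/w6.png

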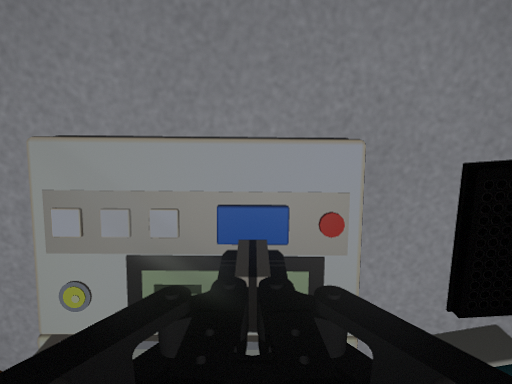

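The tips are centred over the blue key (217–289, 206–245) and well clear of the red key at (332,224). Now I'll descend to just above it and press in small steps.

Emit:
send_rows:
  plan:
    - {"grip": 0,"dx": 0,"dy": 0,"dz": 1,"yaw": 0}
    - {"grip": 0,"dx": 0,"dy": 0,"dz": 1,"yaw": 0}
    - {"grip": 0,"dx": 0,"dy": 0,"dz": 0.8,"yaw": 0}
    - {"grip": 0,"dx": 0,"dy": 0,"dz": 0.5,"yaw": 0}
    - {"grip": 0,"dx": 0,"dy": 0,"dz": 0.2,"yaw": 0}
    - {"grip": 0,"dx": 0,"dy": 0,"dz": 0,"yaw": 0}
    - {"grip": 0,"dx": 0,"dy": 0,"dz": 0,"yaw": 0}

```text
time: 16.62
position: [0.4556, -0.1248, 0.0865]
tool_rot: [-0.349, 3.122, -0.0]
contact_force: [-0.0, 0.2, 0.9]
width: 0.001
```

Emit:
send_rows:
  plan:
    - {"grip": 0,"dx": 0,"dy": 0,"dz": 0.1,"yaw": 0}
    - {"grip": 0,"dx": 0,"dy": 0,"dz": 0.1,"yaw": 0}
    - {"grip": 0,"dx": 0,"dy": 0,"dz": 0.1,"yaw": 0}
    - {"grip": 0,"dx": 0,"dy": 0,"dz": 0,"yaw": 0}

```text
time: 17.12
position: [0.4554, -0.1248, 0.0832]
tool_rot: [-0.349, 3.122, -0.0]
contact_force: [0.5, -0.4, 0.8]
width: 0.001
```

Emit:
send_rows:
  plan:
    - {"grip": 0,"dx": 0,"dy": 0,"dz": 0.1,"yaw": 0}
    - {"grip": 0,"dx": 0,"dy": 0,"dz": 0.1,"yaw": 0}
    - {"grip": 0,"dx": 0,"dy": 0,"dz": 0,"yaw": 0}

```text
time: 17.5
position: [0.4557, -0.1248, 0.0814]
tool_rot: [-0.348, 3.122, -0.0]
contact_force: [0.4, 1.0, 3.1]
width: 0.004
```

Emit:
send_rows:
  plan:
    - {"grip": 0,"dx": 0,"dy": 0,"dz": 0.1,"yaw": 0}
    - {"grip": 0,"dx": 0,"dy": 0,"dz": 0.1,"yaw": 0}
    - {"grip": 0,"dx": 0,"dy": 0,"dz": 0,"yaw": 0}

```text
time: 17.88
position: [0.4558, -0.1249, 0.0794]
tool_rot: [-0.348, 3.121, -0.0]
contact_force: [1.6, 1.6, 4.0]
width: -0.0
```

Emit:
send_rows:
  plan:
    - {"grip": 0,"dx": 0,"dy": 0,"dz": 0,"yaw": 0}

```text
time: 18.0
position: [0.4558, -0.1249, 0.0795]
tool_rot: [-0.349, 3.122, -0.0]
contact_force: [0.9, 1.2, 4.2]
width: 0.001
```

Emit:
send_rows:
  plan:
    - {"grip": 0,"dx": 0,"dy": 0,"dz": 0.1,"yaw": 0}
    - {"grip": 0,"dx": 0,"dy": 0,"dz": 0,"yaw": 0}

```text
time: 18.25
position: [0.4557, -0.1249, 0.0784]
tool_rot: [-0.349, 3.122, -0.0]
contact_force: [2.3, 0.2, 5.5]
width: -0.001
```

Run:
```python
from h import *
f=[]
for i in range(4):
    cam('wrist');o=robot.get_obs();f.append(o['contact_force'])
print(o['position'],np.mean(f,0))
```

```text
[ 0.45573538 -0.12489284  0.07840198] [1.95332847 1.01562966 5.57028809]
```

Emit:
send_rows:
  plan:
    - {"grip": 0,"dx": 0,"dy": 0,"dz": -0.2,"yaw": 0}
    - {"grip": 0,"dx": 0,"dy": 0,"dz": -0.3,"yaw": 0}
    - {"grip": 0,"dx": 0,"dy": 0,"dz": -0.5,"yaw": 0}
    - {"grip": 0,"dx": 0,"dy": 0,"dz": -1,"yaw": 0}
    - {"grip": 0,"dx": 0,"dy": 0,"dz": -2,"yaw": 0}
    - {"grip": 0,"dx": 0,"dy": 0,"dz": -3,"yaw": 0}
    - {"grip": 0,"dx": 0,"dy": 0,"dz": -3,"yaw": 0}
    - {"grip": 0,"dx": 0,"dy": 0,"dz": -3,"yaw": 0}
    - {"grip": 0,"dx": 0,"dy": 0,"dz": -3,"yaw": 0}
    - {"grip": 0,"dx": 0,"dy": 0,"dz": -2.5,"yaw": 0}
    - {"grip": 0,"dx": 0,"dy": 0,"dz": -2,"yaw": 0}
    - {"grip": 0,"dx": 0,"dy": 2,"dz": -1,"yaw": 0}
    - {"grip": 0,"dx": 0,"dy": 4,"dz": 0,"yaw": 0}
    - {"grip": 0,"dx": 0,"dy": 5,"dz": 0,"yaw": 0}
    - {"grip": 0,"dx": 0,"dy": 5,"dz": 0,"yaw": 0}
    - {"grip": 0,"dx": 0,"dy": 5,"dz": 0,"yaw": 0}
    - {"grip": 0,"dx": 0,"dy": 4,"dz": 0,"yaw": 0}
    - {"grip": 0,"dx": 0,"dy": 2,"dz": 0,"yaw": 0}
    - {"grip": 0,"dx": 0,"dy": 0,"dz": 0,"yaw": 0}
    - {"grip": 0,"dx": 0,"dy": 0,"dz": 0,"yaw": 0}

```text
time: 20.95
position: [0.3958, 0.138, 0.2935]
tool_rot: [0.349, -3.122, 0.001]
contact_force: [0.5, -0.0, 0.3]
width: -0.001
```

Run:
```python
from h import *
c=cam('top');o=robot.get_obs();print(o['time'],o['position'],o['contact_force'])
cv2.imwrite('pics/t9.png',cv2.resize(c['pixels'][85:285,235:435],None,fx=3,fy=3,interpolation=cv2.INTER_CUBIC)[...,::-1])
```

```text
21.0 [0.39590214 0.13780907 0.29341599] [-1.52949564 -1.15899152  0.32402622]
```

View pics/t9.png

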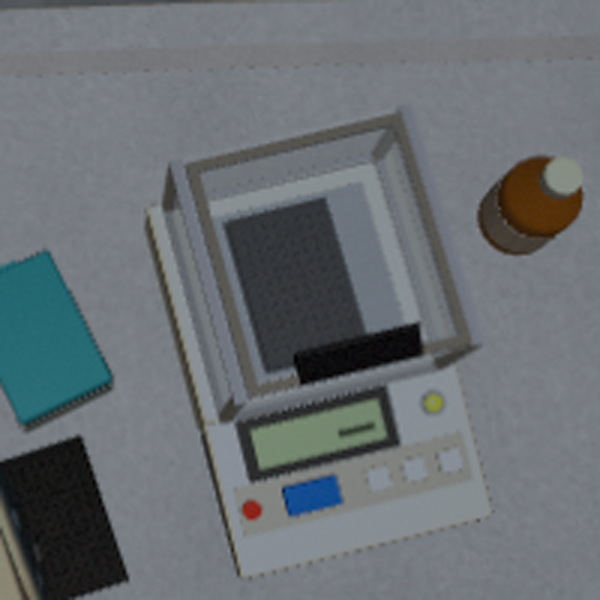

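The lid covers the shield and the keys look released. As a final check I'll compare the measured lid edges with the shield geometry.

Run:
```python
from h import *
c=cam('top');ux=np.array([.9755,.22,0]);uy=np.array([-.22,.9755,0]);t=np.array([.4562,-.1242,0]);O=t+.106*ux-.035*uy
P=lambda x,y,z:O+x*ux+y*uy+[0,0,z]
f=lambda L:((proj(c,L)-[235,85]+.5)*3-.5).round(0).tolist()
print('shield front top',f([P(-.034,.092,.178),P(-.034,-.092,.178)]),'bottom',f([P(-.034,.092,.065),P(-.034,-.092,.065)]),'back top',f([P(.152,.092,.178),P(.152,-.092,.178)]))
for uv,z in(((298,352),.198),((418,325),.198),((190,163),.182),((400,114),.182)):
    q=onz(c,((uv[0]+.5)/3-.5+235,(uv[1]+.5)/3-.5+85),z)-O;print(uv,'xb %.4f yb %.4f'%(q@ux,q@uy))
```

```text
shield front top [[234.0, 405.0], [483.0, 341.0]] bottom [[219.0, 424.0], [442.0, 367.0]] back top [[166.0, 161.0], [406.0, 102.0]]
(298, 352) xb -0.0115 yb 0.0418
(418, 325) xb -0.0139 yb -0.0446
(190, 163) xb 0.1449 yb 0.0757
(400, 114) xb 0.1427 yb -0.0836
```

```bash
python3 -c "
from h import *
print(robot.close_job())"
```

```text
the job is handed in; nothing more can be done
None
```

I pushed the lid shut first, then pressed the blue tare key lightly, released it and withdrew. I handed the job in at about 21 s of the 48 s allowed. No verdict is reported.

- **Lid:** I pushed the catch with closed fingertips until it stopped against firm resistance. At the stop I pushed harder than needed: about 37 N horizontally, with about 23 N of downward force also showing at the wrist. In the last top view the catch face is at about -13 mm in the balance's frame. That puts the lid front at about -35 mm, against -34 mm for the shield front, so it is flush to within about 1 mm.
- **Tare key:** The force at full press was about 5.6 N. By the spring figures that is about 5 mm of travel, and the key counts from 2.5 mm. It stayed well under the 20 N limit, and the force returned to about zero after release.
- **Everything else:** In the last view the other keys and both plates look untouched, as do the bottle and tip box. The arm is clear of everything.
- **Check that disagreed:** The stop felt stiffer than the stated 1 mm per 3 N. The last 14 N or so of push moved the tool only about 0.4 mm, and I did not explain it. I relied on the flush position and on the lid staying put after release.

One early move call was refused because its rows left out some values; nothing moved.

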